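# Set out the finishing kit in order of height

### The job

Set the four things of the finishing kit that stand in front of the plywood board, on the robot's side (yellow oil tin, jar of bolts, green paste tin, wooden block), upright on the four black pads of the board, one centred on each pad, in order of height: the tallest on the pad next to the red stop strip, then getting shorter along the row to the shortest at the grey stop strip. Lay the wooden block on its broad underside, as it lies now, with its long side straight across the row. Tip nothing over, and leave the white cup among them standing where it is.

Things in the scene. Friction and masses are not known exactly. Their poses are not given: they have to be found in the camera images.
- oil_tin: yellow round oil tin with a red band and grey cap (from above: a yellow rim round a pale disc), loose, upright, 68 mm diameter, 99 mm tall (tallest of the kit), 0.29 kg, in front of the board (the tins, jars, cups and blocks at the back of the bench are fixed scenery). Origin: centre of its underside; z up
- bolt_jar: brown round jar of bolts with a paper label and a grey tin lid (from above: all pale grey), loose, upright, 63 mm diameter, 79 mm tall (second tallest), 0.28 kg, in front of the board. Origin: centre of its underside; z up
- paste_tin: small dark green round tin with a grey lid (from above: a pale disc with a green rim), loose, upright, 54 mm diameter, 61 mm tall (third), 0.16 kg, in front of the board. Origin: centre of its underside; z up
- block: plain light wooden block, loose, lying in front of the board, 52 mm wide (its x) by 110 mm long (its y) by 42 mm high (z, the shortest of the kit). Origin: centre of its underside
- pad_1: black rubber disc, thin white ring, 84 mm across, 3 mm thick; the leftmost (from the robot) of four equal ones fixed in a straight row, centres 110 mm apart, on a 12 mm plywood board (130 x 500 mm) on the bench. Origin: centre of its underside, 12 mm above the bench (its top: 15 mm); x across the row away from the robot, y along the row to the left, z up
- pad_2: black rubber disc, thin white ring, 84 mm across, 3 mm thick; the second from the left (from the robot) of four equal ones fixed in a straight row, centres 110 mm apart, on a 12 mm plywood board (130 x 500 mm) on the bench. Origin: centre of its underside, 12 mm above the bench (its top: 15 mm); x across the row away from the robot, y along the row to the left, z up
- pad_3: black rubber disc, thin white ring, 84 mm across, 3 mm thick; the third from the left (from the robot) of four equal ones fixed in a straight row, centres 110 mm apart, on a 12 mm plywood board (130 x 500 mm) on the bench. Origin: centre of its underside, 12 mm above the bench (its top: 15 mm); x across the row away from the robot, y along the row to the left, z up
- pad_4: black rubber disc, thin white ring, 84 mm across, 3 mm thick; the rightmost (from the robot) of four equal ones fixed in a straight row, centres 110 mm apart, on a 12 mm plywood board (130 x 500 mm) on the bench. Origin: centre of its underside, 12 mm above the bench (its top: 15 mm); x across the row away from the robot, y along the row to the left, z up
- stop_red: red painted strip with two brass screws, 110 mm across the row, 22 mm wide, 14 mm high, fixed on the board at one end of the row, its centre 67 mm beyond the centre of the end pad; at the other end is an equal grey strip. Which end has the red one varies. Origin: centre of its underside
- cup: plain white open cup with beige filler dried inside, 68 mm across the rim, 85 mm tall, 0.12 kg, standing loose among the kit; not part of the job, to be left alone. Origin: centre of its underside; z up
There are look-alikes about, which are no part of the job. Leave any pink or turquoise look-alike of the bolt_jar alone.

How it is judged:
By the outcome, as a careful person would: the job done as asked, in the order asked, and still so for the second after the job is handed in, with the robot touching nothing.
It also fails if it takes over 106 s, if anything falls off the work surface, if the arm or the gripper's body presses on something with over 40 N, if the wrist force passes 120 N, or if a joint passes its speed limit or range.

### The arm

A 7-joint arm with a two-finger parallel gripper is mounted at the origin on a cart in front of the work surface, level with it; the furniture and walls round the work are solid. World frame = base frame: x ahead of the robot, y to its left, z up, the work surface at z = 0. Lengths are in m, angles in rad, forces in N, time in s.
With the tool pointing down it reaches from about 0.4 to 0.875 m from the base axis. Payload 4.4 kg.
Tool frame: the origin (TCP) lies at the very end of the fingers, on their centre line; the grasp point (between the pads) lies 19 mm behind it; z points along the fingers, y is the line along which they close (so a half turn about z gives the same grasp; the last joint's range is limited). The gripper opens to 85 mm and grips with 20 to 120 N. Pads are 22 mm wide; open, the fingers measure 114 mm over their backs; the gripper's body (76 mm by 85 mm) begins 54 mm behind the grasp point. The pads swing forward as they close: fully open they stand 13 mm farther back than shut.
Start: joints at [-1.365, 0.628, 0.038, 1.517, -0.027, 0.996, -0.02], TCP at [0.174, 0.626, 0.231] pointing down, gripper open.
Joint ranges: [-3.06, 3.06], [-0.37, 2.12], [-1.25, 1.32], [0.18, 2.47], [-1.1, 4.24], [0.23, 1.98], [-2.94, 2.94]. Speed limits (rad/s): [2.57, 2.57, 3.14, 3.14, 3.14, 3.14, 3.14].

### API

Orientations are given as a 3x3 rotation matrix whose columns are the frame's x, y, z axes.
In Python, from station import robot gives the robot as it stands. The module is installed in compiled form; this text tells all that it offers.
- The arm moves only by the tool send_rows, never from a script. Its argument "series" is a list of rows, each a list of 6 numbers: the shift along the tool's x, y, z scaled (see below), then the turn, a rotation vector about the tool's x, y, z scaled (see below). In form: [[tx, ty, tz, ax, ay, az], ...]. A call has 1 to 10 rows; each row shifts and turns the commanded pose from where the row before left it, along the tool's axes as they then stand; what a row does not reach is not made up. The controller multiplies each number of a shift by 30 mm and each number of a turn by 4 degrees. A row lasts 1/12 s, in which the tool goes at most 41.7 mm and 7.16 degrees, less where a joint would pass 70% of its speed; a pose out of reach is approached as far as the arm can. A call with a number of a shift or a turn outside -1 to 1 is refused whole. A call with a gripper value outside its range is refused whole. "claw" is the closure, from 0 (fully open) to 1 (shut), set as the call begins (left out, the last holds). The fingers move at their own pace and stop on an object; "force" is the grip in N (left out, the last holds). Time passes only in rows, so rows that do not move let the fingers close. It gives the time, the measured TCP pose, the force, the opening and the grip force at its end, in the units of the state.
- robot.get_obs(): the state, without advancing time (a new reading comes with each control period).
- robot.capture(name): name is "side" or "top"; returns a dict with "image" (480x640x3 uint8, red, green, blue), "K" (3x3 intrinsics, pixels), "cam_to_world" (4x4, takes a point from camera to world coordinates). Camera axes: x right, y down, z forward; pixel columns grow to the right and rows downward; lengths in m; the calibration is good to about 2 mm. A picture is of the moment at which its call begins. There is no depth.
- robot.close_job(): hands the job in; it is judged then, once.
The state is a dict: "time_s": time; "q": joint angles; "joint_vel": joint speeds; "tau": joint torques, N m; "eef_pos": TCP position; "eef_rot": TCP orientation; "ft_force": force on the tool from outside, world axes, zero at the start; "torque": the same for the moment, N m; "gripper_width": finger opening in m; "grip_force": force on a finger pad.
Only numpy, scipy, OpenCV 4.12 (cv2) and the standard library are available. Lean on these libraries where they do the work, as an engineer would, in place of code of your own. Each camera call takes 0.05 s, during which the arm holds its last target. There are 200 camera calls.

## Working session

There is one attempt and no reset: what is moved stays moved. The work goes in short steps, Python scripts to look and compute and a tool call to move; the robot and the scene stay as the last step left them, time stands still between calls to the robot, and variables do not carry over. Pictures are saved under pics/ and viewed, at most 14 in all, crops included, and the job is handed in when it is done.

Besides the shell and the picture viewer there is one more tool, called as a command line: name --pt "numbers of a row" for each row, then --argument value for the rest. send_rows: Moves the arm, as the interface text tells. Shifts and turns lie within -1 to 1; 1 stands for 30 mm of shift or 4 degrees of turn. Its arguments: {"type":"object","properties":{"series":{"type":"array"},"claw":{"type":"number"},"force":{"type":"number"}},"required":["series"]}

```bash
mkdir -p pics
cat > h.py <<'E'
import numpy as np, cv2, sys
from station import robot
def snap(n,f):
    c=robot.capture(n); cv2.imwrite('pics/'+f+'.png',cv2.cvtColor(c['image'],cv2.COLOR_RGB2BGR)); return c
def ray(c,u,v,z):
    K=c['K'];T=c['cam_to_world']
    d=T[:3,:3]@np.linalg.solve(K,[u,v,1.]);o=T[:3,3]
    return o+d*(z-o[2])/d[2]
def proj(c,p):
    T=c['cam_to_world'];q=c['K']@(T[:3,:3].T@(np.array(p)-T[:3,3]));return q[:2]/q[2]
E
python3 - <<'E'
from h import *
np.set_printoptions(precision=4,suppress=True)
for n in('top','side'):
    c=snap(n,n+'0');print(c['K'],c['cam_to_world'])
o=robot.get_obs();print(o)
E
```

```text
[[608.2708   0.     313.0035]
 [  0.     608.2708 230.0955]
 [  0.       0.       1.    ]] [[ 0.0066 -0.9964  0.0844  0.3952]
 [-0.9999 -0.0055  0.0133 -0.0448]
 [-0.0128 -0.0845 -0.9963  1.3111]
 [ 0.      0.      0.      1.    ]]
[[515.0804   0.     316.853 ]
 [  0.     515.0804 237.7167]
 [  0.       0.       1.    ]] [[ 0.9967 -0.0272  0.0764  0.3864]
 [-0.0784 -0.5615  0.8237 -1.2097]
 [ 0.0205 -0.827  -0.5618  0.8423]
 [ 0.      0.      0.      1.    ]]
{'time_s': 0.1, 'q': array([-1.3648,  0.6292,  0.0385,  1.5183, -0.027 ,  0.9963, -0.02  ]), 'joint_vel': array([-0.0006, -0.0029, -0.0008, -0.0034, -0.0014,  0.0024,  0.0006]), 'tau': array([  0.0037, -56.4535,   1.2311, -19.3972,   0.0115,   0.0054,
        -0.    ]), 'eef_pos': array([0.1743, 0.6256, 0.2305]), 'eef_rot': array([[-0.9633,  0.2685, -0.0004],
       [ 0.2685,  0.9633, -0.0016],
       [-0.    , -0.0017, -1.    ]]), 'ft_force': array([-0.0454, -0.2023,  0.5011]), 'torque': array([-0.0056, -0.0055,  0.03  ]), 'grip_force': 0.0, 'gripper_width': 0.08533171273491429}
```

View pics/top0.png

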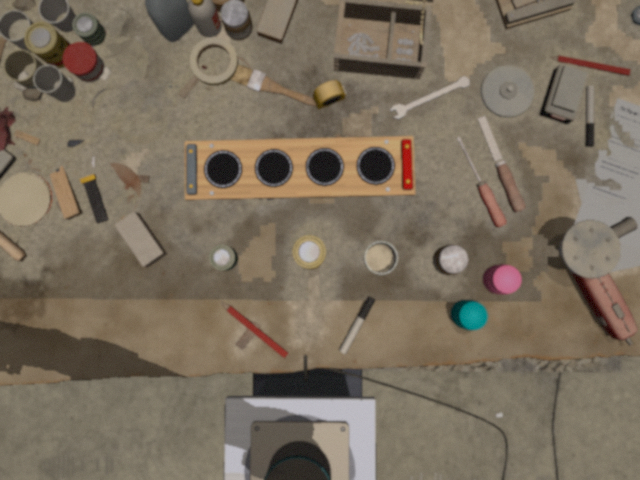

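View pics/side0.png

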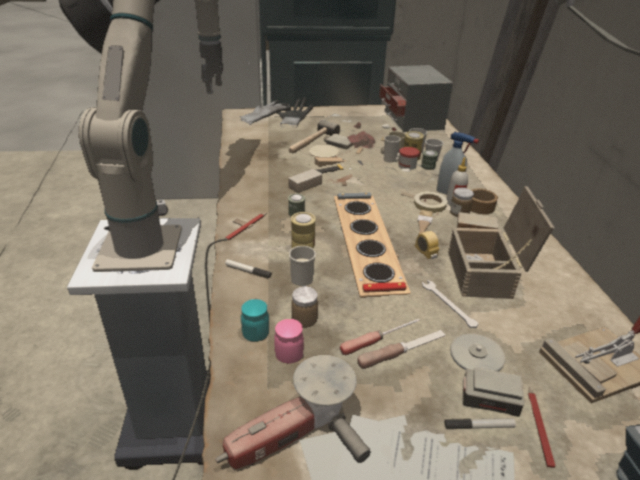

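Top view: the red strip is at the right end (407,165) and the grey strip at the left (191,168). Paste tin is at (224,258), oil tin (309,252), cup (380,258), bolt jar (453,260) and block (139,239). So oil goes to pad 4, jar to pad 3, paste to pad 2 and block to pad 1. Next, enlarged crops for measuring.

Run:
```python
from h import *
im=cv2.imread('pics/top0.png')
cv2.imwrite('pics/a.png',np.vstack([cv2.resize(im[205:275,100:300],None,fx=4,fy=4,interpolation=2),cv2.resize(im[225:290,280:480],None,fx=4,fy=4,interpolation=2)]))
cv2.imwrite('pics/b.png',cv2.resize(im[125:215,175:425],None,fx=3.2,fy=3.2,interpolation=2))
```

```text
(no output)
```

View pics/a.png

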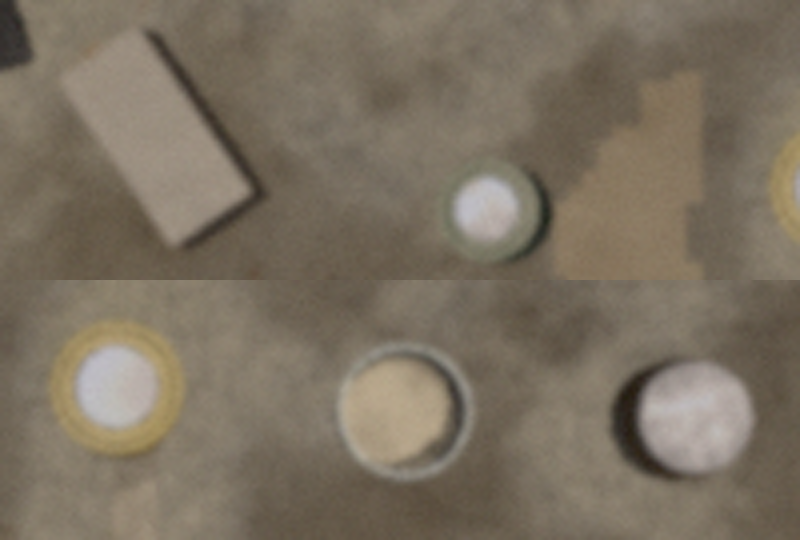

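View pics/b.png

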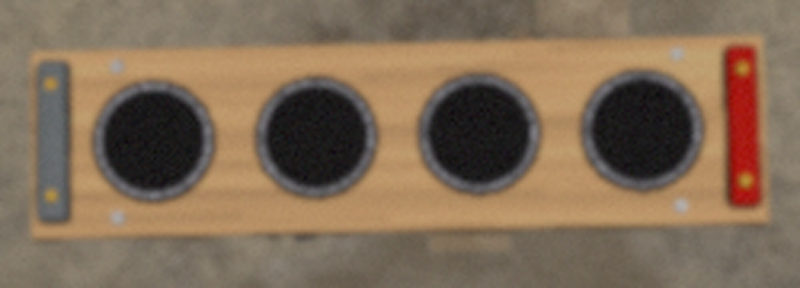

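Crop a shows the block's top corners at (66,78), (143,28), (253,190), (177,248). Circle centres are paste (491,210), oil (117,388), cup (405,411) and jar (696,417). Crop b has the pads at (154,140), (316,137), (479,133), (643,130).

Run:
```python
from h import *
np.set_printoptions(precision=4,suppress=True)
c=robot.capture('top');s=robot.capture('side')
A=lambda x,y,z:ray(c,(x+.5)/4-.5+100,(y+.5)/4-.5+205,z)
B2=lambda x,y,z:ray(c,(x+.5)/4-.5+280,(y-280+.5)/4-.5+225,z)
P=lambda x,y:ray(c,(x+.5)/3.2-.5+175,(y+.5)/3.2-.5+125,.015)
pads=np.array([P(*q) for q in[(154,140),(316,137),(479,133),(643,130)]])
print(pads,np.diff(pads,axis=0));print('line',np.degrees(np.arctan2(*(pads[0]-pads[3])[:2])))
cs=np.array([A(*q,.042) for q in[(66,78),(143,28),(253,190),(177,248)]])
print('block',cs,cs.mean(0),[np.linalg.norm(cs[i]-cs[i-1]) for i in range(4)])
for i,j in((0,3),(1,2)): d=cs[i]-cs[j];print(np.degrees(np.arctan2(d[1],d[0])))
for n,q,d in(('oil',B2(117,388,.099),B2(184,388,.099)-B2(51,388,.099)),('cup',B2(405,411,.085),B2(473,388,.085)-B2(337,388,.085)),('jar',B2(696,417,.079),B2(755,388,.079)-B2(637,388,.079)),('paste',A(491,210,.061),A(541,210,.061)-A(440,210,.061))):
    print(n,q,np.linalg.norm(d),'side px top',proj(s,q),'bottom',proj(s,[q[0],q[1],0]))
```

```text
[[ 0.6377  0.1684  0.015 ]
 [ 0.6402  0.0589  0.015 ]
 [ 0.6434 -0.0511  0.015 ]
 [ 0.6459 -0.1615  0.015 ]] [[ 0.0025 -0.1095  0.    ]
 [ 0.0032 -0.11    0.    ]
 [ 0.0025 -0.1104  0.    ]]
line -1.4241464039397114
block [[0.513  0.3866 0.042 ]
 [0.5397 0.3468 0.042 ]
 [0.4547 0.2863 0.042 ]
 [0.4241 0.3253 0.042 ]] [0.4829 0.3362 0.042 ] [np.float64(0.10801727998657888), np.float64(0.047945624307955195), np.float64(0.10435881821012201), np.float64(0.04956962716139917)]
34.58399375036529
35.42761149689726
oil [ 0.4547 -0.0207  0.099 ] 0.06632017879573066 side px top [302.036  217.5734] bottom [301.8845 247.2688]
cup [ 0.4447 -0.1654  0.085 ] 0.06839186133158544 side px top [301.1771 253.0039] bottom [301.066  279.5219]
jar [ 0.4428 -0.3127  0.079 ] 0.059448060779228866 side px top [303.7918 293.0895] bottom [303.5828 318.7336]
paste [0.4442 0.1581 0.061 ] 0.05209294170331632 side px top [295.3209 197.1902] bottom [295.3795 214.2522]
```

Run:
```python
from h import *
im=cv2.imread('pics/side0.png')
cv2.imwrite('pics/s.png',cv2.resize(im[165:335,250:410],None,fx=3.5,fy=3.5,interpolation=2))
```

```text
(no output)
```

View pics/s.png

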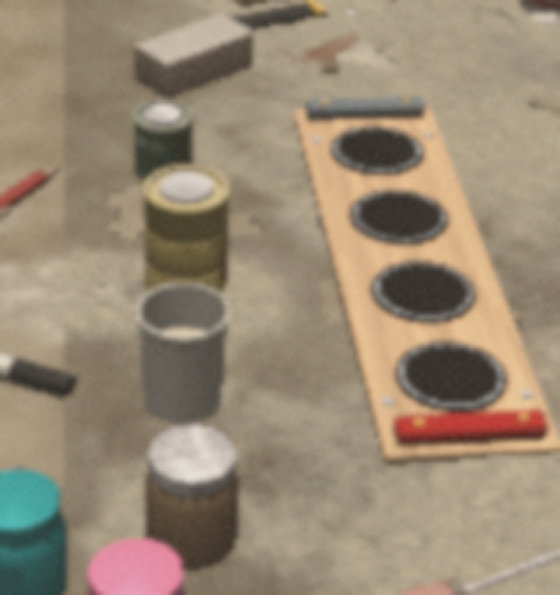

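Side crop: oil tin lid at (186,189), jar lid at (193,453). Both agree with the predictions to about 1 px, and the pad spacing of 110 mm and the diameters also fit. I'll start with the block and move towards it.

send_rows --pt "-0.96 -0.5 0 0 0 0" --pt "-0.96 -0.5 0 0 0 0" --pt "-0.96 -0.5 0 0 0 0" --pt "-0.96 -0.5 0 0 0 0" --pt "-0.96 -0.5 0 0 0 0" --pt "-0.96 -0.5 0 0 0 0" --pt "-0.96 -0.5 0 0 0 0" --pt "-0.96 -0.5 0 0 0 0" --pt "-0.96 -0.5 0 0 0 0" --pt "-0.96 -0.5 0 0 0 0" --claw 0

```text
time_s: 1.03
eef_pos: [0.4125, 0.403, 0.2313]
eef_rot: [[-0.963, 0.268, -0.0], [0.268, 0.963, -0.0], [0.0, -0.0, -1.0]]
ft_force: [0.2, -0.0, -0.2]
gripper_width: 0.0859
grip_force: 0.0
```

```bash
cat > go.py <<'E'
# usage: go.py x y z yaw_deg(tool y dir in world): remaining shift/turn in tool units
from h import *
from scipy.spatial.transform import Rotation as Ro
x,y,z,a=map(float,sys.argv[1:5]);o=robot.get_obs();R=o['eef_rot']
t=np.radians(a);Y=np.array([np.cos(t),np.sin(t),0]);Z=np.array([0,0,-1.]);G=np.c_[np.cross(Y,Z),Y,Z]
d=np.array([x,y,z])-o['eef_pos']
np.set_printoptions(precision=3,suppress=True)
print('t',o['time_s'],'pos',o['eef_pos'],'yaw',np.degrees(np.arctan2(R[1,1],R[0,1])),'w',o['gripper_width'],'F',o['ft_force'],'q',o['q'])
print('shift now-axes',R.T@d/.03,'goal-axes',G.T@d/.03,'turn',np.degrees(Ro.from_matrix(R.T@G).as_rotvec())/4)
E
python3 go.py .4829 .3362 .13 125
```

```text
t 1.0333 pos [0.413 0.403 0.231] yaw 74.43130305593078 w 0.08592399849018047 F [ 0.202 -0.034 -0.217] q [-0.849  0.522  0.041  1.728 -0.026  0.892  0.502]
shift now-axes [-2.857 -1.516  3.375] goal-axes [-0.643 -3.17   3.375] turn [ -0.002  -0.003 -12.642]
```

send_rows --pt "-0.95 -0.5 0 0 0 -1" --pt "0 0 0.3 0 0 -1" --pt "0 0 0.3 0 0 -1" --pt "0 0 0.3 0 0 -1" --pt "0 0 0.3 0 0 -1" --pt "0 0 0.3 0 0 -1" --pt "0 0 0.3 0 0 -1" --pt "0 0 0.3 0 0 -1" --pt "0 0 0.3 0 0 -1" --pt "0 0 0.3 0 0 -1" --claw 0

```text
time_s: 1.87
eef_pos: [0.435, 0.3822, 0.1498]
eef_rot: [[-0.909, -0.417, -0.0], [-0.417, 0.909, -0.0], [0.0, 0.0, -1.0]]
ft_force: [0.1, 0.6, 0.3]
gripper_width: 0.0857
grip_force: 0.0
```

send_rows --pt "0 0 0.3 0 0 -1" --pt "0 0 0.3 0 0 -1" --pt "0 0 0 0 0 -0.64" --pt "0 0 0 0 0 0"

```text
time_s: 2.2
eef_pos: [0.4347, 0.3817, 0.1315]
eef_rot: [[-0.819, -0.574, -0.001], [-0.574, 0.819, -0.001], [0.002, 0.0, -1.0]]
ft_force: [0.1, 0.1, -0.4]
gripper_width: 0.0849
grip_force: 0.0
```

```bash
python3 go.py .4829 .3362 .1 125
```

```text
t 2.2 pos [0.435 0.382 0.132] yaw 125.03830479230794 w 0.08487813231853933 F [ 0.091  0.124 -0.392] q [-0.644  0.659 -0.195  1.81   0.187  0.691  1.239]
shift now-axes [-0.445 -2.165  1.049] goal-axes [-0.444 -2.165  1.05 ] turn [ 0.    -0.024  0.01 ]
```

send_rows --pt "-0.15 -0.72 0 0 0 0" --pt "-0.15 -0.72 0 0 0 0" --pt "-0.15 -0.72 0 0 0 0" --pt "0 0 0.7 0 0 0" --pt "0 0 0.7 0 0 0" --pt "0 0 0.6 0 0 0" --pt "0 0 0.5 0 0 0" --pt "0 0 0 0 0 0"

```text
time_s: 2.87
eef_pos: [0.4817, 0.3356, 0.0547]
eef_rot: [[-0.82, -0.572, -0.004], [-0.572, 0.82, -0.003], [0.005, -0.0, -1.0]]
ft_force: [-0.5, 0.4, -0.7]
gripper_width: 0.0852
grip_force: 0.0
```

```bash
python3 go.py .4829 .3362 .014 125; python3 -c "
from h import *
snap('top','t1');snap('side','s1')
a=cv2.imread('pics/t1.png')[180:300,60:260];b=cv2.imread('pics/s1.png')[120:240,200:400]
cv2.imwrite('pics/c1.png',cv2.resize(np.hstack([a,b]),None,fx=2,fy=2,interpolation=2))"
```

```text
t 2.8667 pos [0.482 0.336 0.055] yaw 124.91214546079463 w 0.0852072706774978 F [-0.464  0.379 -0.706] q [-0.55   0.785 -0.169  1.823  0.227  0.558  1.316]
shift now-axes [-0.05  -0.005  1.358] goal-axes [-0.043 -0.005  1.358] turn [-0.005 -0.071 -0.022]
```

View pics/c1.png

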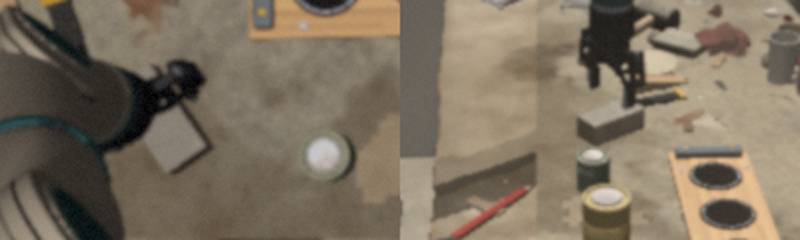

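Crop c1: the open fingers straddle the block's middle from above, clear on both sides. Next I descend and grip.

send_rows --pt "-0.04 0 0.5 0 -0.04 0" --pt "0 0 0.5 0 -0.03 0" --pt "0 0 0.37 0 0 0" --pt "0 0 0 0 0 0"

```text
time_s: 3.3
eef_pos: [0.4837, 0.3372, 0.0153]
eef_rot: [[-0.819, -0.573, 0.003], [-0.573, 0.819, 0.002], [-0.003, -0.0, -1.0]]
ft_force: [-0.1, -0.5, 0.3]
gripper_width: 0.0852
grip_force: 0.0
```

send_rows --pt "0 0 0 0 0 0" --pt "0 0 0 0 0 0" --pt "0 0 0 0 0 0" --pt "0 0 0 0 0 0" --pt "0 0 0 0 0 0" --pt "0 0 0 0 0 0" --pt "0 0 0 0 0 0" --pt "0 0 0 0 0 0" --claw 1 --force 40

```text
time_s: 3.97
eef_pos: [0.485, 0.3384, 0.0174]
eef_rot: [[-0.819, -0.573, 0.006], [-0.573, 0.819, 0.004], [-0.007, 0.0, -1.0]]
ft_force: [-0.7, -0.0, 6.0]
gripper_width: 0.0511
grip_force: 43.2
```

```bash
python3 go.py .6377 .1684 .13 91.4
```

```text
t 3.9667 pos [0.485 0.338 0.017] yaw 124.9864580705486 w 0.05108225432587205 F [-0.692 -0.001  6.01 ] q [-0.564  0.844 -0.148  1.832  0.244  0.476  1.302]
shift now-axes [-0.948 -7.56  -3.748] goal-axes [-4.95  -5.789 -3.753] turn [0.034 0.097 8.397]
```

send_rows --pt "0 0 -0.5 0 0 0" --pt "0 0 -0.7 0 0 0.9" --pt "0 0 -0.7 0 0 0.95" --pt "0 0 -0.6 0 0 0.95" --pt "0 0 -0.5 0 0 0.95" --pt "0 0 0 0 0 0.95" --pt "0 0 0 0 0 0.95" --pt "0 0 0 0 0 0.95" --pt "0 0 0 0 0 0.95" --pt "0 0 0 0 0 0.85"

```text
time_s: 4.8
eef_pos: [0.4838, 0.3372, 0.1063]
eef_rot: [[-1.0, -0.021, 0.004], [-0.021, 1.0, 0.003], [-0.004, 0.003, -1.0]]
ft_force: [0.5, 0.3, -2.0]
gripper_width: 0.051
grip_force: 42.4
```

```bash
python3 go.py .6405 .1685 .08 91.4
```

```text
t 4.8 pos [0.484 0.337 0.106] yaw 91.19951712865307 w 0.05101961205495355 F [ 0.494  0.273 -2.034] q [-0.641  0.7   -0.024  1.805  0.027  0.632  0.911]
shift now-axes [-5.101 -5.734  0.882] goal-axes [-5.084 -5.749  0.878] turn [ 0.038  0.056 -0.05 ]
```

send_rows --pt "-0.73 -0.82 0 0 0 0" --pt "-0.73 -0.82 0 0 0 0" --pt "-0.73 -0.82 0 0 0 0" --pt "-0.73 -0.82 0 0 0 0" --pt "-0.73 -0.82 0 0 0 0" --pt "-0.73 -0.82 0 0.04 0.06 0" --pt "-0.73 -0.82 0 0 0 -0.05" --pt "0 0 0.5 0 0 0" --pt "0 0 0.5 0 0 0" --pt "0 0 0 0 0 0"

```text
time_s: 5.63
eef_pos: [0.6393, 0.1672, 0.0734]
eef_rot: [[-1.0, -0.026, -0.006], [-0.026, 1.0, -0.002], [0.006, -0.002, -1.0]]
ft_force: [-1.5, -0.3, -1.4]
gripper_width: 0.0509
grip_force: 42.4
```

```bash
python3 go.py .6405 .1685 .035 91.4
```

```text
t 5.6333 pos [0.639 0.167 0.073] yaw 91.4962477217683 w 0.05094791395477005 F [-1.525 -0.305 -1.406] q [-0.264  0.832 -0.059  1.599  0.066  0.719  1.243]
shift now-axes [-0.049  0.044  1.278] goal-axes [-0.042  0.042  1.278] turn [-0.023 -0.083  0.024]
```

send_rows --pt "-0.04 0.04 0.5 0 0 0" --pt "0 0 0.5 0 0 0" --pt "0 0 0.15 0 0 0" --pt "0 0 0 0 0 0" --pt "0 0 0 0 0 0" --pt "0 0 0 0 0 0"

```text
time_s: 6.13
eef_pos: [0.6432, 0.1706, 0.0427]
eef_rot: [[-1.0, -0.028, 0.001], [-0.028, 1.0, 0.0], [-0.001, 0.0, -1.0]]
ft_force: [0.4, 0.2, -0.7]
gripper_width: 0.0513
grip_force: 42.4
```

```bash
python3 go.py .6405 .1685 .033 91.4
```

```text
t 6.1333 pos [0.643 0.171 0.043] yaw 91.6080012974135 w 0.051331249749477885 F [ 0.397  0.172 -0.699] q [-0.269  0.876 -0.056  1.603  0.07   0.663  1.239]
shift now-axes [ 0.092 -0.068  0.324] goal-axes [ 0.091 -0.069  0.324] turn [0.005 0.02  0.052]
```

send_rows --pt "0.09 -0.07 0.12 0 0 0.05" --pt "0 0 0.1 0 0 0" --pt "0 0 0.08 0 0 0" --pt "0 0 0.05 0 0 0" --pt "0 0 0 0 0 0" --pt "0 0 0 0 0 0" --pt "0 0 0 0 0 0"

```text
time_s: 6.72
eef_pos: [0.6397, 0.1677, 0.0326]
eef_rot: [[-1.0, -0.024, -0.0], [-0.024, 1.0, -0.0], [0.0, -0.0, -1.0]]
ft_force: [-3.5, -1.9, 8.0]
gripper_width: 0.0511
grip_force: 43.5
```

```bash
python3 go.py .6405 .1685 .033 91.4; python3 -c "
from h import *
snap('side','s2');cv2.imwrite('pics/c2.png',cv2.resize(cv2.imread('pics/s2.png')[130:310,280:430],None,fx=3,fy=3,interpolation=2))"
```

```text
t 6.7167 pos [0.64  0.168 0.033] yaw 91.37194837251722 w 0.05113942623589641 F [-3.529 -1.936  7.982] q [-0.268  0.887 -0.054  1.616  0.07   0.641  1.236]
shift now-axes [-0.026  0.025 -0.013] goal-axes [-0.027  0.025 -0.013] turn [-0.006 -0.005 -0.007]
```

View pics/c2.png

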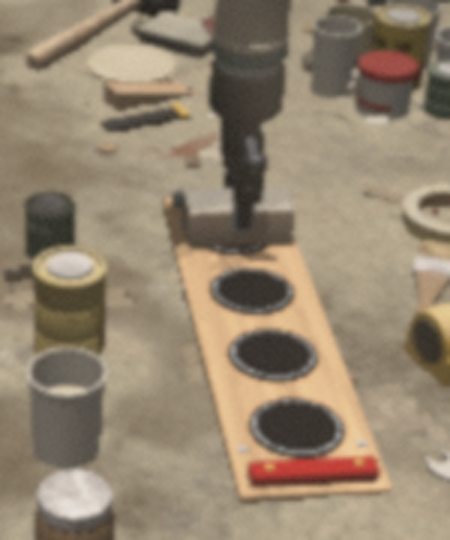

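Crop c2: the block lies across pad 1 in the gripper, with 8 N of contact. I'll release it.

send_rows --pt "0 0 0 0 0 0" --pt "0 0 0 0 0 0" --pt "0 0 0 0 0 0" --pt "0 0 0 0 0 0" --pt "0 0 -0.3 0 0 0" --pt "0 0 -0.6 0 0 0" --pt "0 0 -0.8 0 0 0" --pt "0 0 -0.8 0 0 0" --pt "0 0 -0.8 0 0 0" --claw 0.2

```text
time_s: 7.52
eef_pos: [0.6398, 0.168, 0.1318]
eef_rot: [[-1.0, -0.024, -0.0], [-0.024, 1.0, -0.0], [0.0, -0.0, -1.0]]
ft_force: [0.6, -0.2, -0.6]
gripper_width: 0.0685
grip_force: 0.0
```

```bash
python3 go.py .4442 .1581 .12 91.4
```

```text
t 7.5167 pos [0.64  0.168 0.132] yaw 91.38328120377382 w 0.06847637878405666 F [ 0.587 -0.172 -0.577] q [-0.263  0.754 -0.062  1.571  0.059  0.818  1.246]
shift now-axes [ 6.527 -0.172  0.394] goal-axes [ 6.527 -0.17   0.392] turn [-0.    -0.003 -0.004]
```

send_rows --pt "0.93 -0.02 0 0 0 0" --pt "0.93 -0.02 0 0 0 0" --pt "0.93 -0.02 0 0 0 0" --pt "0.93 -0.02 0 0 0 0" --pt "0.93 -0.03 0 0 0 0" --pt "0.93 -0.03 0 0 0 0" --pt "0.93 -0.03 0 0 0 0" --pt "0 0 0.5 0 0 0" --pt "0 0 0 0 0 0" --pt "0 0 0 0 0 0" --claw 0

```text
time_s: 8.35
eef_pos: [0.4454, 0.1584, 0.1157]
eef_rot: [[-1.0, -0.024, 0.001], [-0.024, 1.0, 0.0], [-0.001, 0.0, -1.0]]
ft_force: [0.6, 0.1, 0.4]
gripper_width: 0.0855
grip_force: 0.0
```

```bash
python3 go.py .4442 .1581 .022 91.4; python3 -c "
from h import *
snap('side','s3');cv2.imwrite('pics/c3.png',cv2.resize(cv2.imread('pics/s3.png')[130:280,230:430],None,fx=3.5,fy=3.5,interpolation=2))"
```

```text
t 8.35 pos [0.445 0.158 0.116] yaw 91.39385957580079 w 0.08550739196508567 F [0.632 0.138 0.417] q [-0.365  0.568 -0.052  2.109  0.063  0.465  1.13 ]
shift now-axes [ 0.042 -0.009  3.124] goal-axes [ 0.04  -0.008  3.124] turn [ 0.001  0.008 -0.002]
```

View pics/c3.png

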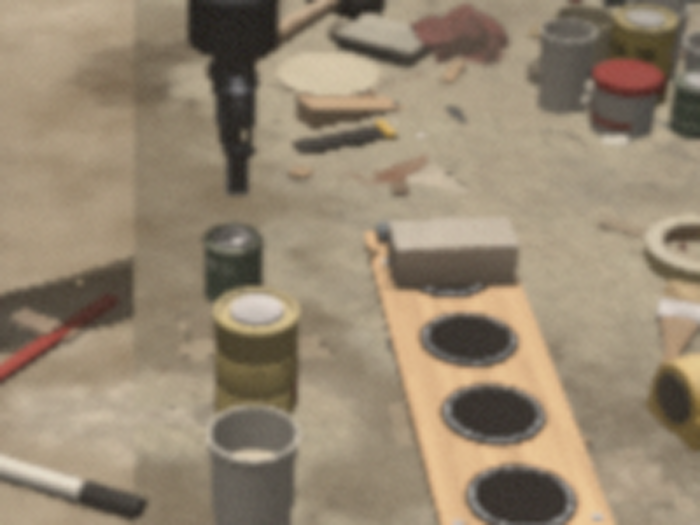

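Crop c3: the block sits well on pad 1, and the fingers (col 236) are lined up over the paste tin (col 233). I'll descend and grip.

send_rows --pt "0.04 0 0.6 0 0 0" --pt "0 0 0.6 0 0 0" --pt "0 0 0.6 0 0 0" --pt "0 0 0.6 0 0 0" --pt "0 0 0.4 0 0 0" --pt "0 0 0.3 0 0 0" --pt "0 0 0 0 0 0" --pt "0 0 0 0 0 0"

```text
time_s: 9.07
eef_pos: [0.4443, 0.1582, 0.0224]
eef_rot: [[-1.0, -0.024, 0.0], [-0.024, 1.0, 0.0], [-0.0, 0.0, -1.0]]
ft_force: [0.2, -0.9, 0.6]
gripper_width: 0.0852
grip_force: 0.0
```

send_rows --pt "0 0 0 0 0 0" --pt "0 0 0 0 0 0" --pt "0 0 0 0 0 0" --pt "0 0 0 0 0 0" --pt "0 0 0 0 0 0" --pt "0 0 0 0 0 0" --pt "0 0 0 0 0 0" --pt "0 0 0 0 0 0" --claw 1 --force 40

```text
time_s: 9.73
eef_pos: [0.4443, 0.1586, 0.0234]
eef_rot: [[-1.0, -0.024, 0.002], [-0.024, 1.0, 0.001], [-0.002, 0.001, -1.0]]
ft_force: [-0.5, -0.3, 5.4]
gripper_width: 0.0525
grip_force: 41.3
```

```bash
python3 go.py .6402 .0589 .11 91.4
```

```text
t 9.7333 pos [0.444 0.159 0.023] yaw 91.39035314337794 w 0.05250769333228837 F [-0.532 -0.309  5.408] q [-0.379  0.75  -0.034  2.156  0.099  0.235  1.094]
shift now-axes [-6.452 -3.478 -2.878] goal-axes [-6.446 -3.482 -2.888] turn [ 0.012  0.027 -0.002]
```

send_rows --pt "0 0 -0.5 0 0 0" --pt "0 0 -0.8 0 0 0" --pt "0 0 -0.8 0 0 0" --pt "-0.8 -0.43 -0.6 0 0 0" --pt "-0.8 -0.43 0 0 0 0" --pt "-0.8 -0.43 0 0 0 0" --pt "-0.8 -0.43 0 0 0 0" --pt "-0.8 -0.43 0 0 0 0" --pt "-0.8 -0.43 0 0 0 0" --pt "-0.8 -0.43 0 0 0 0"

```text
time_s: 10.57
eef_pos: [0.6145, 0.071, 0.1036]
eef_rot: [[-1.0, -0.024, -0.0], [-0.024, 1.0, -0.0], [0.0, -0.0, -1.0]]
ft_force: [0.6, 0.5, -1.5]
gripper_width: 0.0527
grip_force: 42.4
```

send_rows --pt "-0.8 -0.43 0 0 0 0" --pt "0 0 0.5 0 0 0" --pt "0 0 0.6 0 0 0" --pt "0 0 0.5 0 0 0" --pt "0 0 0.4 0 0 0" --pt "0 0 0 0 0 0" --pt "0 0 0 0 0 0" --pt "0 0 0 0 0 0"

```text
time_s: 11.23
eef_pos: [0.6386, 0.0598, 0.0441]
eef_rot: [[-1.0, -0.024, 0.001], [-0.024, 1.0, 0.0], [-0.001, 0.0, -1.0]]
ft_force: [-0.1, 0.2, -1.5]
gripper_width: 0.053
grip_force: 42.4
```

```bash
python3 go.py .6402 .0589 .039 91.4
```

```text
t 11.2333 pos [0.639 0.06  0.044] yaw 91.40129938645549 w 0.05298832753941541 F [-0.1    0.212 -1.534] q [-0.082  0.849 -0.093  1.675  0.12   0.622  1.354]
shift now-axes [-0.053 -0.032  0.171] goal-axes [-0.054 -0.032  0.171] turn [0.    0.016 0.   ]
```

send_rows --pt "-0.05 -0.03 0.08 0 0 0" --pt "0 0 0.08 0 0 0" --pt "0 0 0.04 0 0 0" --pt "0 0 0.02 0 0 0" --pt "0 0 0 0 0 0" --pt "0 0 0 0 0 0"

```text
time_s: 11.73
eef_pos: [0.6403, 0.0586, 0.0385]
eef_rot: [[-1.0, -0.024, 0.002], [-0.024, 1.0, -0.0], [-0.002, -0.0, -1.0]]
ft_force: [-1.7, -0.6, 8.0]
gripper_width: 0.0529
grip_force: 43.4
```

```bash
python3 go.py .6402 .0589 .039 91.4
```

```text
t 11.7333 pos [0.64  0.059 0.038] yaw 91.36940515353128 w 0.05294467786535044 F [-1.662 -0.566  7.979] q [-0.081  0.859 -0.091  1.672  0.121  0.614  1.355]
shift now-axes [ 0.005  0.011 -0.018] goal-axes [ 0.005  0.011 -0.018] turn [-0.003  0.025 -0.008]
```

send_rows --pt "0 0 0 0 0 0" --pt "0 0 0 0 0 0" --pt "0 0 0 0 0 0" --pt "0 0 0 0 0 0" --pt "0 0 -0.3 0 0 0" --pt "0 0 -0.7 0 0 0" --pt "0 0 -0.9 0 0 0" --pt "0 0 -0.9 0 0 0" --pt "0 0 -0.9 0 0 0" --pt "0 0 -0.6 0 0 0" --claw 0.2

```text
time_s: 12.57
eef_pos: [0.6407, 0.059, 0.1691]
eef_rot: [[-1.0, -0.024, 0.003], [-0.024, 1.0, 0.0], [-0.003, 0.0, -1.0]]
ft_force: [1.5, -0.3, 0.1]
gripper_width: 0.0682
grip_force: 0.0
```

```bash
python3 go.py .4547 -.0207 .16 91.4
```

```text
t 12.5667 pos [0.641 0.059 0.169] yaw 91.3844259153975 w 0.06819771233016801 F [ 1.479 -0.296  0.094] q [-0.068  0.685 -0.113  1.6    0.095  0.858  1.377]
shift now-axes [ 6.263 -2.505  0.282] goal-axes [ 6.262 -2.503  0.305] turn [ 0.005  0.049 -0.004]
```

send_rows --pt "0.89 -0.36 0 0 0 0" --pt "0.89 -0.36 0 0 0 0" --pt "0.89 -0.36 0 0 0 0" --pt "0.89 -0.36 0 0 0 0" --pt "0.89 -0.36 0 0 0 0" --pt "0.9 -0.36 0 0 0 0" --pt "0.9 -0.35 0 0 0 0" --pt "0 0 0.7 0 0 0" --pt "0 0 0 0 0 0" --pt "0 0 0 0 0 0" --claw 0

```text
time_s: 13.4
eef_pos: [0.4542, -0.0209, 0.145]
eef_rot: [[-1.0, -0.024, -0.0], [-0.024, 1.0, 0.0], [0.0, 0.0, -1.0]]
ft_force: [-0.7, 0.1, 0.5]
gripper_width: 0.0854
grip_force: 0.0
```

```bash
python3 go.py .4547 -.0207 .045 91.4; python3 -c "
from h import *
snap('side','s4');snap('top','t4')
a=cv2.imread('pics/s4.png')[150:290,240:440];b=cv2.imread('pics/t4.png')[130:270,180:380]
cv2.imwrite('pics/c4.png',cv2.resize(np.hstack([a,b]),None,fx=2,fy=2,interpolation=2))"
```

```text
t 13.4 pos [ 0.454 -0.021  0.145] yaw 91.38926430996021 w 0.08536818098006645 F [-0.687  0.13   0.455] q [ 0.069  0.498 -0.118  2.13   0.113  0.52   1.461]
shift now-axes [-0.017  0.006  3.334] goal-axes [-0.017  0.007  3.334] turn [ 0.002 -0.003 -0.003]
```

View pics/c4.png

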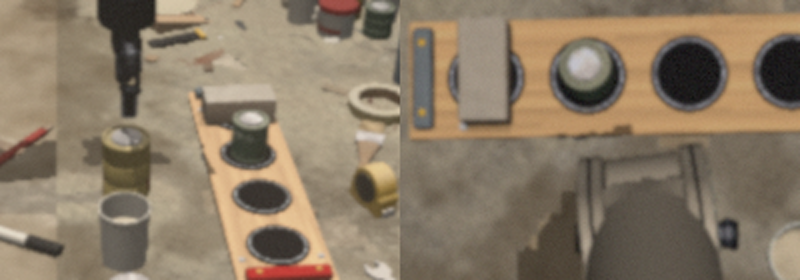

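Crop c4: block and paste tin stand centred on pads 1 and 2, and the gripper is above the oil tin. I'll descend.

send_rows --pt "0 0 0.6 0 0 0" --pt "0 0 0.6 0 0 0" --pt "0 0 0.6 0 0 0" --pt "0 0 0.6 0 0 0" --pt "0 0 0.5 0 0 0" --pt "0 0 0.4 0 0 0" --pt "0 0 0 0 0 0" --pt "0 0 0 0 0 0"

```text
time_s: 14.17
eef_pos: [0.4546, -0.0206, 0.0457]
eef_rot: [[-1.0, -0.025, -0.0], [-0.025, 1.0, 0.0], [0.0, 0.0, -1.0]]
ft_force: [0.0, -0.4, 0.6]
gripper_width: 0.0852
grip_force: 0.0
```

send_rows --pt "0 0 0 0 0 0" --pt "0 0 0 0 0 0" --pt "0 0 0 0 0 0" --pt "0 0 0 0 0 0" --pt "0 0 0 0 0 0" --pt "0 0 0 0 0 0" --pt "0 0 0 0 0 0" --claw 1 --force 40

```text
time_s: 14.75
eef_pos: [0.4551, -0.0206, 0.0469]
eef_rot: [[-1.0, -0.025, 0.003], [-0.025, 1.0, 0.0], [-0.003, 0.0, -1.0]]
ft_force: [-0.6, 2.0, 6.9]
gripper_width: 0.0673
grip_force: 44.9
```

```bash
python3 go.py .6459 -.1615 .12 91.4
```

```text
t 14.75 pos [ 0.455 -0.021  0.047] yaw 91.41285459995468 w 0.06728905977098608 F [-0.632  1.998  6.86 ] q [ 0.029  0.692 -0.065  2.192  0.162  0.259  1.417]
shift now-axes [-6.249 -4.85  -2.422] goal-axes [-6.244 -4.849 -2.437] turn [0.004 0.038 0.003]
```

send_rows --pt "0 0 -0.4 0 0 0" --pt "0 0 -0.7 0 0 0" --pt "0 0 -0.7 0 0 0" --pt "-0.78 -0.6 -0.5 0 0 0" --pt "-0.78 -0.6 0 0 0 0" --pt "-0.78 -0.6 0 0 0 0" --pt "-0.78 -0.6 0 0 0 0" --pt "-0.78 -0.61 0 0 0 0" --pt "-0.78 -0.61 0 0 0 0" --pt "-0.78 -0.61 0 0 0 0"

```text
time_s: 15.58
eef_pos: [0.6209, -0.1452, 0.1147]
eef_rot: [[-1.0, -0.024, -0.001], [-0.024, 1.0, -0.0], [0.001, -0.0, -1.0]]
ft_force: [0.9, -0.2, -3.6]
gripper_width: 0.0667
grip_force: 46.2
```

send_rows --pt "-0.78 -0.61 0 0 0 0" --pt "0 0 0.4 0 0 0" --pt "0 0 0.5 0 0 0" --pt "0 0 0.4 0 0 0" --pt "0 0 0.2 0 0 0" --pt "0 0 0 0 0 0" --pt "0 0 0 0 0 0" --pt "0 0 0 0 0 0"

```text
time_s: 16.25
eef_pos: [0.6451, -0.1615, 0.0705]
eef_rot: [[-1.0, -0.025, 0.001], [-0.025, 1.0, -0.0], [-0.001, -0.0, -1.0]]
ft_force: [0.3, -0.0, -2.9]
gripper_width: 0.0673
grip_force: 46.3
```

```bash
python3 go.py .6459 -.1615 .0625 91.4
```

```text
t 16.25 pos [ 0.645 -0.162  0.071] yaw 91.40425717869769 w 0.06725015987737014 F [ 0.264 -0.042 -2.881] q [ 0.282  0.84  -0.137  1.593  0.156  0.718  1.668]
shift now-axes [-0.028  0.001  0.267] goal-axes [-0.028  0.001  0.267] turn [-0.005  0.015  0.001]
```

send_rows --pt "-0.03 0 0.1 0 0 0" --pt "0 0 0.08 0 0 0" --pt "0 0 0.06 0 0 0" --pt "0 0 0.05 0 0 0" --pt "0 0 0 0 0 0" --pt "0 0 0 0 0 0"

```text
time_s: 16.75
eef_pos: [0.6456, -0.1616, 0.062]
eef_rot: [[-1.0, -0.024, 0.0], [-0.024, 1.0, -0.0], [-0.0, -0.0, -1.0]]
ft_force: [-3.4, 0.8, 5.3]
gripper_width: 0.0664
grip_force: 46.9
```

```bash
python3 go.py .6459 -.1615 .0625 91.4
```

```text
t 16.75 pos [ 0.646 -0.162  0.062] yaw 91.38552537490263 w 0.06643154432308196 F [-3.413  0.804  5.31 ] q [ 0.281  0.852 -0.135  1.594  0.157  0.706  1.666]
shift now-axes [-0.011  0.005 -0.016] goal-axes [-0.011  0.005 -0.016] turn [-0.003  0.002 -0.004]
```

send_rows --pt "0 0 0 0 0 0" --pt "0 0 0 0 0 0" --pt "0 0 0 0 0 0" --pt "0 0 0 0 0 0" --pt "0 0 -0.3 0 0 0" --pt "0 0 -0.7 0 0 0" --pt "0 0 -0.9 0 0 0" --pt "0 0 -0.9 0 0 0" --pt "0 0 -0.9 0 0 0" --pt "0 0 -0.2 0 0 0" --claw 0

```text
time_s: 17.58
eef_pos: [0.6485, -0.1622, 0.1838]
eef_rot: [[-1.0, -0.024, 0.008], [-0.024, 1.0, -0.002], [-0.008, -0.002, -1.0]]
ft_force: [0.4, 0.1, 0.9]
gripper_width: 0.0855
grip_force: 0.0
```

```bash
python3 go.py .4428 -.3127 .15 135; python3 -c "
from h import *
c=robot.capture('top')
for n,u,v in(('pink',505,279),('turq',470,315.5)):
    p=ray(c,u,v,.079);d=p[:2]-[.4428,-.3127];print(n,p,np.linalg.norm(d),np.degrees(np.arctan2(d[1],d[0])))"
```

```text
t 17.5833 pos [ 0.648 -0.162  0.184] yaw 91.37427871224689 w 0.08551868928804315 F [0.391 0.055 0.932] q [ 0.294  0.703 -0.158  1.515  0.128  0.925  1.691]
shift now-axes [ 6.984 -4.849  1.076] goal-axes [8.396 1.3   1.125] turn [ -0.072   0.104 -10.906]
pink [ 0.40299973 -0.41517493  0.079     ] 0.10993258224318803 -111.22568566885373
turq [ 0.32967197 -0.34390715  0.079     ] 0.11735347315495635 -164.5781108403102
```

send_rows --pt "0.87 -0.6 0 0 0.1 0" --pt "0.87 -0.61 0 0 0 0" --pt "0.87 -0.61 0 0 0 0" --pt "0.87 -0.61 0 0 0 0" --pt "0.87 -0.6 0 0 0 0" --pt "0.87 -0.61 0 0 0 0" --pt "0.87 -0.61 0 0 0 0" --pt "0.88 -0.6 0 0 0 0" --pt "0 0 0.3 0 0 -1" --pt "0 0 0.3 0 0 -1"

```text
time_s: 18.47
eef_pos: [0.4374, -0.3141, 0.1609]
eef_rot: [[-0.987, -0.162, -0.008], [-0.162, 0.987, -0.001], [0.009, 0.0, -1.0]]
ft_force: [-0.2, 1.2, 0.4]
gripper_width: 0.0849
grip_force: 0.0
```

send_rows --pt "0 0 0.3 0 0 -1" --pt "0 0 0.3 0 0 -1" --pt "0 0 0.2 0 0 -1" --pt "0 0 0 0 0 -1" --pt "0 0 0 0 0 -1" --pt "0 0 0 0 0 -0.15" --pt "0 0 0 0 0 0" --pt "0 0 0 0 0 0"

```text
time_s: 19.13
eef_pos: [0.4394, -0.3121, 0.1371]
eef_rot: [[-0.867, -0.498, -0.008], [-0.498, 0.867, 0.0], [0.007, 0.004, -1.0]]
ft_force: [0.2, -0.5, -0.1]
gripper_width: 0.0855
grip_force: 0.0
```

```bash
python3 go.py .4428 -.3127 .03 120; python3 -c "
from h import *
snap('side','s5');snap('top','t5')
a=cv2.imread('pics/s5.png')[210:360,240:440];b=cv2.imread('pics/t5.png')[130:280,180:380]
cv2.imwrite('pics/c5.png',cv2.resize(np.hstack([a,b]),None,fx=2,fy=2,interpolation=2))"
```

```text
t 19.1333 pos [ 0.439 -0.312  0.137] yaw 119.88903392072973 w 0.0854858306147973 F [ 0.228 -0.537 -0.1  ] q [ 0.761  0.617 -0.299  1.908  0.286  0.665  2.378]
shift now-axes [-0.112 -0.089  3.567] goal-axes [-0.088 -0.075  3.568] turn [ 0.057 -0.094 -0.028]
```

View pics/c5.png

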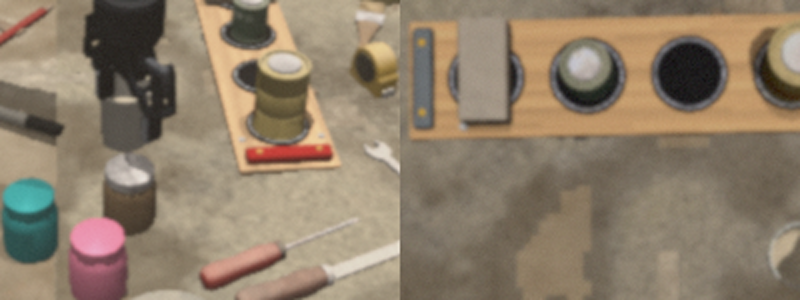

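Crop c5: the oil tin stands on pad 4, and the fingers are over the bolt jar, clear of the pink and turquoise jars. I'll descend.

send_rows --pt "-0.09 -0.08 0 0.05 -0.09 -0.03" --pt "0 0 0.6 0 0 0" --pt "0 0 0.6 0 0 0" --pt "0 0 0.6 0 0 0" --pt "0 0 0.6 0 0 0" --pt "0 0 0.6 0 0 0" --pt "0 0 0.5 0 0 0" --pt "0 0 0 0 0 0" --pt "0 0 0 0 0 0"

```text
time_s: 19.98
eef_pos: [0.4431, -0.3126, 0.0319]
eef_rot: [[-0.865, -0.502, -0.001], [-0.502, 0.865, 0.001], [0.001, 0.001, -1.0]]
ft_force: [-0.2, -0.5, 0.4]
gripper_width: 0.0852
grip_force: 0.0
```

send_rows --pt "0 0 0 0 0 0" --pt "0 0 0 0 0 0" --pt "0 0 0 0 0 0" --pt "0 0 0 0 0 0" --pt "0 0 0 0 0 0" --pt "0 0 0 0 0 0" --pt "0 0 0 0 0 0" --claw 1 --force 40

```text
time_s: 20.57
eef_pos: [0.444, -0.3132, 0.0337]
eef_rot: [[-0.865, -0.502, 0.002], [-0.502, 0.865, -0.001], [-0.001, -0.002, -1.0]]
ft_force: [-0.2, 0.9, 6.9]
gripper_width: 0.062
grip_force: 43.7
```

```bash
python3 go.py .6434 -.0511 .18 120
```

```text
t 20.5667 pos [ 0.444 -0.313  0.034] yaw 120.10193970067463 w 0.06198668310291092 F [-0.242  0.902  6.878] q [ 0.702  0.784 -0.214  1.957  0.364  0.435  2.313]
shift now-axes [-10.138   4.216  -4.877] goal-axes [-10.126   4.243  -4.878] turn [-0.027  0.013  0.025]
```

send_rows --pt "0 0 -0.5 0 0 0" --pt "0 0 -0.8 0 0 0" --pt "0 0 -0.9 0 0 0" --pt "0 0 -0.9 0 0 0" --pt "0 0 -0.9 0 0 0" --pt "0 0 -0.9 0 0 0" --pt "-0.92 0.38 0 0 0 0" --pt "-0.92 0.38 0 0 0 0" --pt "-0.92 0.38 0 0 0 0" --pt "-0.92 0.38 0 0 0 0"

```text
time_s: 21.4
eef_pos: [0.5162, -0.2174, 0.1799]
eef_rot: [[-0.866, -0.501, 0.001], [-0.501, 0.866, -0.001], [-0.0, -0.001, -1.0]]
ft_force: [0.9, -1.2, -2.0]
gripper_width: 0.0619
grip_force: 44.8
```

send_rows --pt "-0.92 0.38 0 0 0 0" --pt "-0.92 0.38 0 0 0 0" --pt "-0.92 0.38 0 0 0 0" --pt "-0.92 0.39 0 0 0 0" --pt "-0.92 0.39 0 0 0 0" --pt "-0.92 0.39 0 0 0 0" --pt "-0.92 0.39 0 0 0 0" --pt "0 0 0 0 0 0" --pt "0 0 0 0 0 0" --pt "0 0 0 0 0 0"

```text
time_s: 22.23
eef_pos: [0.6416, -0.0518, 0.179]
eef_rot: [[-0.865, -0.502, -0.001], [-0.502, 0.865, -0.001], [0.002, -0.0, -1.0]]
ft_force: [-0.6, -0.8, -1.8]
gripper_width: 0.0622
grip_force: 44.8
```

```bash
python3 go.py .6434 -.0511 .049 120
```

```text
t 22.2333 pos [ 0.642 -0.052  0.179] yaw 120.10845235316042 w 0.062175826507393055 F [-0.55  -0.814 -1.754] q [ 0.217  0.69  -0.306  1.582  0.247  0.909  1.92 ]
shift now-axes [-0.069 -0.009  4.334] goal-axes [-0.062 -0.01   4.335] turn [-0.005 -0.023  0.027]
```

send_rows --pt "-0.06 -0.01 0.5 0 0 0" --pt "0 0 0.7 0 0 0" --pt "0 0 0.8 0 0 0" --pt "0 0 0.8 0 0 0" --pt "0 0 0.7 0 0 0" --pt "0 0 0.4 0 0 0" --pt "0 0 0.2 0 0 0" --pt "0 0 0 0 0 0" --pt "0 0 0 0 0 0" --pt "0 0 0 0 0 0"

```text
time_s: 23.07
eef_pos: [0.6452, -0.0507, 0.0578]
eef_rot: [[-0.865, -0.501, 0.003], [-0.501, 0.865, -0.0], [-0.002, -0.002, -1.0]]
ft_force: [0.1, 0.3, -1.1]
gripper_width: 0.0619
grip_force: 44.8
```

```bash
python3 go.py .6434 -.0511 .049 120
```

```text
t 23.0667 pos [ 0.645 -0.051  0.058] yaw 120.08594443575157 w 0.061862192345372484 F [ 0.07   0.327 -1.128] q [ 0.186  0.846 -0.256  1.652  0.306  0.681  1.869]
shift now-axes [0.058 0.019 0.293] goal-axes [0.058 0.019 0.293] turn [-0.022  0.031  0.022]
```

send_rows --pt "0.05 0.02 0.1 0 0 0" --pt "0 0 0.1 0 0 0" --pt "0 0 0.07 0 0 0" --pt "0 0 0.04 0 0 0" --pt "0 0 0 0 0 0" --pt "0 0 0 0 0 0"

```text
time_s: 23.57
eef_pos: [0.6425, -0.0508, 0.0487]
eef_rot: [[-0.865, -0.502, 0.0], [-0.502, 0.865, -0.001], [0.0, -0.001, -1.0]]
ft_force: [-2.8, 0.0, 8.8]
gripper_width: 0.062
grip_force: 46.0
```

```bash
python3 go.py .6434 -.0511 .049 120
```

```text
t 23.5667 pos [ 0.643 -0.051  0.049] yaw 120.0995259867755 w 0.061983463009495456 F [-2.797  0.049  8.809] q [ 0.183  0.856 -0.251  1.66   0.311  0.664  1.865]
shift now-axes [-0.02  -0.023 -0.009] goal-axes [-0.02  -0.023 -0.009] turn [-0.012 -0.     0.025]
```

send_rows --pt "0 0 0 0 0 0" --pt "0 0 0 0 0 0" --pt "0 0 0 0 0 0" --pt "0 0 0 0 0 0" --pt "0 0 -0.3 0 0 0" --pt "0 0 -0.7 0 0 0" --pt "0 0 -0.9 0 0 0" --pt "0 0 -0.9 0 0 0" --pt "0 0 -0.9 0 0 0" --pt "0 0 -0.9 0 0 0" --claw 0.05

```text
time_s: 24.4
eef_pos: [0.6424, -0.0506, 0.1869]
eef_rot: [[-0.865, -0.502, 0.0], [-0.502, 0.865, 0.0], [-0.0, -0.0, -1.0]]
ft_force: [-0.2, -0.2, -0.1]
gripper_width: 0.0811
grip_force: 0.0
```

send_rows --pt "0 0 -0.9 0 0 0" --pt "0.85 0.45 0 0 0 0" --pt "0.85 0.45 0 0 0 0" --pt "0.85 0.45 0 0 0 0" --pt "0.85 0.45 0 0 0 0" --pt "0.85 0.45 0 0 0 0" --pt "0 0 0 0 0 0" --pt "0 0 0 0 0 0"

```text
time_s: 25.07
eef_pos: [0.4973, -0.0565, 0.2129]
eef_rot: [[-0.865, -0.501, 0.0], [-0.501, 0.865, -0.001], [0.0, -0.001, -1.0]]
ft_force: [0.7, 0.7, -0.1]
gripper_width: 0.0812
grip_force: 0.0
```

```bash
python3 -c "
from h import *
c=snap('top','t6');d=snap('side','s6')
a=cv2.imread('pics/s6.png')[150:310,290:430];b=cv2.imread('pics/t6.png')
cv2.imwrite('pics/c6.png',cv2.resize(b[125:215,175:425],None,fx=3.2,fy=3.2,interpolation=2))
cv2.imwrite('pics/c7.png',cv2.resize(a,None,fx=3.5,fy=3.5,interpolation=2))
for n,p in(('block',(.6377,.1684,.057)),('paste',(.6402,.0589,.076)),('jar',(.6434,-.0511,.094)),('oil',(.6459,-.1615,.114))):
    print(n,(proj(c,p)-[175,125]+.5)*3.2-.5,(proj(d,p)-[290,150]+.5)*3.5-.5)
print(robot.get_obs()['gripper_width'],robot.get_obs()['eef_pos'])"
```

```text
block [143.69013254 128.13755606] [237.96164142 159.9588214 ]
paste [308.64762059 119.33590688] [261.40816933 205.09468309]
jar [479.79221125 109.47626564] [289.13918147 258.16465909]
oil [657.28480992  99.75400123] [320.56817552 317.52264513]
0.08113266143125214 [ 0.49972861 -0.05618466  0.21276369]
```

View pics/c6.png

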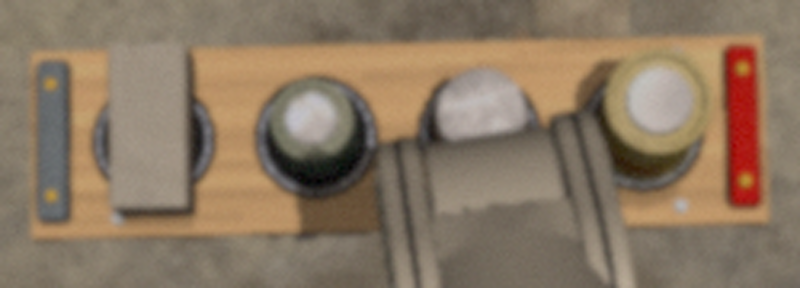

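View pics/c7.png

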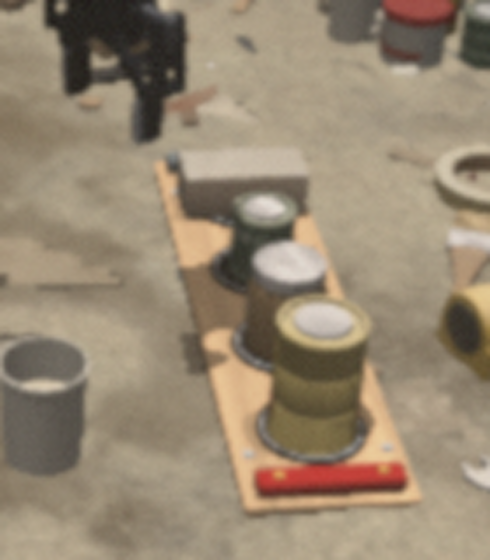

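Crops c6 and c7: all four stand centred on their pads to within about 3 mm, in order from red (oil, jar, paste, block). The block is square across the row, the cup is untouched and the gripper is clear. I'll hand the job in.

```bash
python3 -c "
from station import robot
print(robot.close_job())"
```

```text
the job is handed in; nothing more can be done
None
```

The job is handed in: the oil tin, bolt jar, paste tin and block stand on the pads in that order from the red strip, each centred to within about 3 mm in the last pictures, with the block square across the row and the cup left where it was (about 25 of the 106 s used).

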